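# Drive the stuck pin out of a gate-hinge knuckle and put the drift away

### The arm

A 6-joint arm with a two-finger parallel gripper is mounted at the origin on the work surface. World frame = base frame: x ahead of the robot, y to its left, z up, the work surface at z = 0. Lengths are in m, angles in degrees, forces in N, time in s.
With the tool pointing down it reaches from about 0.4 to 0.825 m from the base axis. Payload 7 kg.
Tool frame: the origin (TCP) lies on the mounting face of the last link; the fingertips stand 178 mm ahead of it and the grasp point (between the pads) lies 159 mm ahead of it; z points along the fingers, y is the direction in which the jaws open and shut (so a half turn about z gives the same grasp; the last joint's range is limited). The gripper opens to 88 mm and grips with 3 to 60 N. Pads are 19 mm wide; open, the fingers measure 130 mm over their backs; the gripper's body (78 mm by 193 mm) begins 47 mm behind the grasp point.
Start: joints at [82.684, 20.546, 0.682, 0, -70.136, -16.507], TCP at [0.273, 0.617, 0.405] pointing down, gripper open.
Joint ranges: [-176.03, 176.03], [-82.01, 121.73], [-58.28, 71.71], [-173.87, 95.51], [-174.79, -0.11], [-173.66, 173.66]. Speed limits (degrees/s): [136.94, 136.94, 172.46, 180, 180, 180].

### API

Orientations are given as [roll, pitch, yaw] about the fixed x, y, z axes, in that order (R = Rz(yaw) Ry(pitch) Rx(roll)).
In Python, from plant import r gives the robot as it stands. The module is installed in compiled form; this text tells all that it offers.
- The arm moves only by the tool carry_out, never from a script. Its argument "plan" is a list of rows, each a list of 3 entries, a list of its own where there are three numbers: the shift along the tool's x, y, z in m, then the turn, a rotation vector about the tool's x, y, z in degrees, then the closure in counts, from 0 (fully open) to 255 (shut). In form: [[[x, y, z], [ax, ay, az], hand], ...]. A call has 1 to 12 rows; each row shifts and turns the commanded pose from where the row before left it, along the tool's axes as they then stand; what a row does not reach is not made up. A row lasts 1/12 s, in which the tool goes at most 41.7 mm and 7.16 degrees, less where a joint would pass 70% of its speed; a pose out of reach is approached as far as the arm can. A call is refused whole if a number of a shift passes 0.0417 or a number of a turn 7.16, either way. A call with a gripper value outside its range is refused whole. The fingers move at their own pace and stop on an object; "grip_force" is the grip in N (left out, the last holds). Time passes only in rows, so rows that do not move let the fingers close. It gives the time, the measured TCP pose, the force and the opening at its end, in the units of the state.
- r.get_state(): the state, without advancing time (a new reading comes with each control period).
- r.capture(name): name is "side" or "top" or "wrist"; returns the picture (400x640x3 uint8, red, green, blue); there is no depth.
- r.get_calibration(name): a dict with "K" (3x3 intrinsics, pixels), "rvec" (rotation vector, rad) and "tvec" (3), from world to camera coordinates, as OpenCV has them. Camera axes: x right, y down, z forward; pixel columns grow to the right and rows downward; lengths in m; the calibration is good to about 2 mm. A picture is of the moment at which its call begins: read the wrist's pose just before it. get_calibration takes no time and is no camera call; for the wrist camera it gives the pose at the moment of the call.
- r.close_job(): hands the job in, once; it reports no verdict.
The state is a dict: "time_s": time; "joints": joint angles; "qd": joint speeds; "joint_torque": joint torques, N m; "tcp_pos": TCP position; "eef_rot": TCP orientation; "contact_force": force on the tool from outside, world axes, zero at the start; "moment": the same for the moment, N m; "gripper_width": finger opening in m.
Only numpy, scipy, OpenCV 4.12 (cv2) and the standard library are available. Lean on these libraries where they do the work, as an engineer would, in place of code of your own. Each camera call takes 0.05 s, during which the arm holds its last target. There are 200 camera calls.

### The job

The headed pin is stuck in the bore of the gate-hinge knuckle. Pick up the drift, push its shank into the open end of the bore, opposite the pin's head, and drive the pin all the way out so that it falls into the catch tray. Then lay the drift down fully home in the cut-out of its own shape in the plywood inserts, let go, and leave everything else where it is.

Things in the scene. Friction and masses are not known exactly. Their poses are not given: they have to be found in the camera images.
- drift_grip (a point): Handle centre of the drift, a steel tool 198 mm long lying on the table, 0.4 kg; half-way up (17 mm over its underside). x runs to the shank's tip, z up. Along x: square handle 24 wide, 34 tall, -40 to +40 mm; cross guard 50 wide, 34 tall, +40 to +48; round shank 12 mm in diameter, +48 to +158. Balances 10 mm behind the guard. Hold the handle's upper 20 mm: insert walls hide the lower 10.
- drift_tip (a point): Centre of the flat end of the drift's shank, 158 mm along x from drift_grip.
- bore_in (a point): Centre of the bore's entry mouth, in the knuckle's flat face away from the pin's head. x points along the level bore to the exit, the way to drive. Knuckle: fixed steel block on a pedestal, with a flat hinge leaf out of its +y side: 70 mm along the bore, 56 wide, top 108 mm above the table. Bore 24 mm wide; this point lies on the pin's axis, 79 mm above the table, 4 mm of room round the shank.
- bore_out (a point): The same point at the exit mouth, 70 mm along x from bore_in; the pin's head starts just outside it.
- pin_tail (a point): Centre of the stuck pin's flat tail, at first 6 to 14 mm inside the entry mouth. Steel pin 74 mm long: shank 22 mm in diameter, 62 long, then a round head 36 mm in diameter, 12 thick. x from tail to head. It needs a steady push of roughly 10 to 17 N until its tail leaves the exit; push the tip 10 to 20 mm past bore_out so that it drops.
- pin_mid (a point): Middle of the stuck pin's shank, 31 mm from its tail; 0.25 kg in all.
- catch_floor (a point): Centre of the floor (7 mm above the table) of the open catch tray fixed in front of the exit mouth: 150 mm along the bore, 120 mm wide, walls 4 mm thick and 34 mm high, beginning 11 mm beyond the exit face. x along the bore. A sloping plate (43 degrees) fills its near end, from 48 mm high at the knuckle down to the floor, and the fallen pin may rest leaning on it.
- seat_grip (a point): Where drift_grip lies, same axes, when the drift is home. Three plywood inserts lie side by side in any order, each 230 x 84 mm, 14 high, cuts 10 mm deep (floor 4 mm above the table). The drift's cut has its outline, 2.5 to 3 mm larger all round: handle, cross slot for the guard, narrow shank slot. The others, a T-shaped cut and a straight one holding a flat bar, do not fit it.
- seat_tip (a point): Where drift_tip lies when the drift is home.
- flat_bar: Bystander: flat steel bar 160 x 23 x 12 mm lying in the straight cut. Origin under its centre.
- scroll: Bystander: loose wrought scroll of round bar, about 125 mm across and 12 mm high, lying on the left near the robot. Origin at its centre, on the table.
- ring_c: Bystander: loose steel ring 66 mm across, 14 mm high, near the robot. Origin under its centre.
- new_pin: Bystander: new pin of the same kind standing on its head (74 mm tall) beyond the drift. Origin under its head.
Things that resemble listed ones, but are neither listed nor needed, are in the scene too. Leave any green or yellow look-alike of the part that bears seat_grip alone.

How it is judged:
By the outcome, as a careful person would: the job done as asked, in the order asked, and still so for the second after the job is handed in, with the robot touching nothing.
It also fails if it takes over 56 s, if anything falls off the work surface, if the arm or the gripper's body presses on something with over 40 N, if the wrist force passes 120 N, or if a joint passes its speed limit or range.

## Working session

There is one attempt and no reset: what is moved stays moved. The work goes in short steps, Python scripts to look and compute and a tool call to move; the robot and the scene stay as the last step left them, time stands still between calls to the robot, and variables do not carry over. Pictures are saved under pics/ and viewed, about 8 in all and at most 12, crops included, and the job is handed in when it is done.

Besides the shell and the picture viewer there is one more tool, called as name([rows], argument=value, ...), one row to a line, values as JSON. carry_out: Moves the arm, as the interface text tells. Its arguments: {"type":"object","properties":{"plan":{"type":"array","items":{"type":"array"}},"grip_force":{"type":"number"}},"required":["plan"]}

```bash
mkdir -p pics
cat > h.py <<'E'
import numpy as np, cv2
from plant import r
def cal(n):
    c=r.get_calibration(n); R=cv2.Rodrigues(np.array(c['rvec'],float))[0]
    return np.array(c['K'],float),R,np.array(c['tvec'],float).ravel()
def ray(c,u,v):
    K,R,t=c; d=R.T@np.linalg.solve(K,[u,v,1.]); return -R.T@t,d/np.linalg.norm(d)
def onz(c,u,v,z):
    o,d=ray(c,u,v); return o+d*(z-o[2])/d[2]
def proj(c,p):
    K,R,t=c; q=K@(R@np.array(p,float)+t); return q[:2]/q[2]
def shot(n,f):
    c=cal(n); im=r.capture(n)[:,:,::-1].copy(); cv2.imwrite(f'pics/{f}.png',im); return im,c
E
python3 - <<'E'
from h import *
for n in('top','side','wrist'):
    im,c=shot(n,n+'0'); print(n,(-c[1].T@c[2]).round(3),c[0][0,0],[onz(c,u,v,0).round(3) for u,v in((0,0),(639,0),(0,399),(639,399))])
print(r.get_state())
E
```

```text
top [ 0.483 -0.023  1.192] 439.16497899160026 [array([1.112, 0.893, 0.   ]), array([ 1.048, -0.874,  0.   ]), array([0.006, 0.888, 0.   ]), array([-0.017, -0.82 ,  0.   ])]
side [0.221 0.804 0.958] 507.80944735899914 [array([ 2.24 , -0.724,  0.   ]), array([-0.326, -1.65 ,  0.   ]), array([0.925, 0.639, 0.   ]), array([-0.213,  0.21 ,  0.   ])]
wrist [0.341 0.587 0.383] 300.30159324266356 [array([0.594, 0.862, 0.   ]), array([0.307, 0.211, 0.   ]), array([0.14 , 1.246, 0.   ]), array([-0.286,  0.287,  0.   ])]
{'time_s': 0.15, 'joints': array([ 8.26835923e+01,  2.05811010e+01,  6.45741739e-01, -1.47651847e-02,
       -7.01354257e+01, -1.65073771e+01]), 'qd': array([ 0.11863346, -0.07609064,  0.167949  ,  0.14301828, -0.01776031,
        0.00935822]), 'joint_torque': array([-1.66723189e-04, -5.83277750e+01,  2.93291992e+01,  7.00142205e+00,
        8.80061067e-03, -1.06039138e-04]), 'tcp_pos': array([0.27258977, 0.61735094, 0.40394695]), 'eef_rot': array([ 1.79928188e+02, -6.80458867e-03, -2.38288063e+01]), 'contact_force': array([-0.53537103, -0.26348544, -0.8450387 ]), 'moment': array([ 0.05034452, -0.03346131,  0.01996603]), 'gripper_width': 0.08738763597991633}
```

View pics/top0.png

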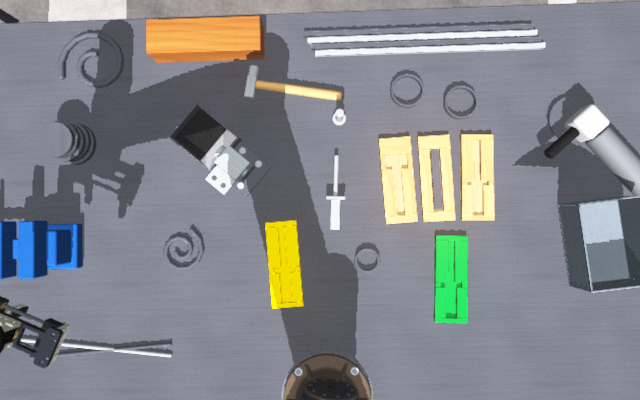

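View pics/side0.png

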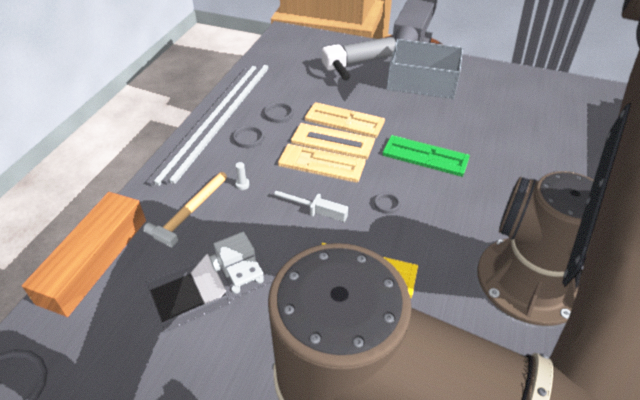

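The top view shows the drift at about (336,195) with its tip up, the knuckle and tray at about (235,165)/(200,130), and the inserts at (398,180), (437,178) and (478,177). I'll enlarge these areas next.

Run:
```python
import cv2,numpy as np
im=cv2.imread('pics/top0.png')
def z(x0,y0,w,h,s): return cv2.resize(im[y0:y0+h,x0:x0+w],None,fx=s,fy=s,interpolation=cv2.INTER_CUBIC)
a=z(165,100,110,100,4); b=z(315,140,45,100,4); 
c=z(375,125,125,105,4) 
b=z(320,140,35,100,4)
out=np.zeros((600,800,3),np.uint8); out[:400,:440]=a; out[:400,450:590]=b
cv2.imwrite('pics/m1.png',out[:400,:600]); cv2.imwrite('pics/m2.png',c)
o=np.zeros((420,800,3),np.uint8)
s=cv2.imread('pics/side0.png')
```

```text
(no output)
```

View pics/m1.png

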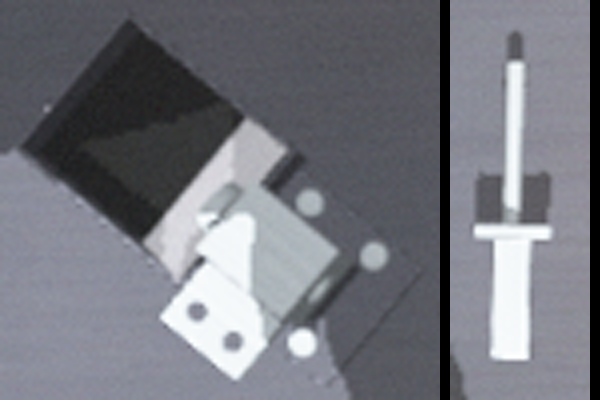

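View pics/m2.png

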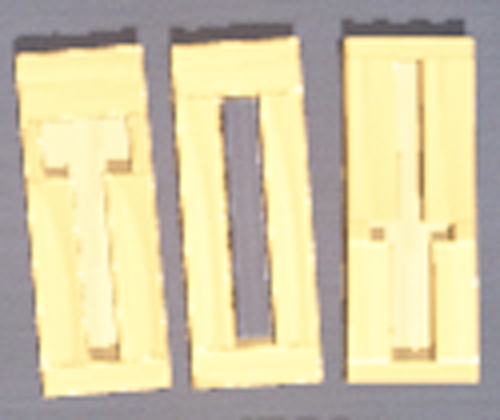

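The enlargements show the drift with its tip up (tip at about (336,148), guard at v≈197, handle end at v≈230). The right-hand insert (corners about (461,134) to (494,221)) has the drift's cut, with its handle end at the bottom. The bore runs up-left from the entry face at about (245,173).

Run:
```python
from h import *
c=cal('top')
A=lambda x,y:(165+x/4,100+y/4)
P=lambda *a:onz(c,*a).round(4)
# drift: z top .034 handle end, guard front; 
he=P(320+(511-450)/4,140+359/4,.034); gf=P(320+(513-450)/4,140+226/4,.034); tip=P(320+(516-450)/4,140+31/4,.023)
print('drift',he,gf,tip, 'len',np.linalg.norm((tip-he)[:2]),np.linalg.norm((gf-he)[:2]),'yaw',np.degrees(np.arctan2(*(tip-he)[1::-1])))
k=[P(*A(*q),.108) for q in((243,183),(338,250),(272,312),(198,245))]; print('kn',k,[np.linalg.norm(k[i]-k[(i+1)%4]).round(4) for i in range(4)])
t=[P(*A(*q),.034) for q in((290,150),(130,20),(22,148),(180,280))]; print('tray',t)
for i,j in((1,0),(2,3)):
  d=t[i]-t[j]; print('trayyaw',np.degrees(np.arctan2(d[1],d[0])))
d=k[0]-k[1]; print('knyaw',np.degrees(np.arctan2(d[1],d[0])))
B=lambda x,y:(375+x/4,125+y/4)
s=[P(*B(*q),.014) for q in((343,37),(473,37),(478,383),(347,382))]; print('ins',s,[np.linalg.norm(s[i]-s[(i+1)%4]).round(4) for i in range(4)])
print('cut end,slot',P(*B(414,358),.004),P(*B(405,60),.004))
```

```text
drift [ 0.4457 -0.034   0.034 ] [ 0.5332 -0.0375  0.034 ] [ 0.6641 -0.0429  0.023 ] len 0.21858126635189948 0.08756997202237765 yaw -2.3335643208285646
kn [array([0.6635, 0.2346, 0.108 ]), array([0.6199, 0.1758, 0.108 ]), array([0.5823, 0.2177, 0.108 ]), array([0.6254, 0.2634, 0.108 ])] [np.float64(0.0732), np.float64(0.0563), np.float64(0.0628), np.float64(0.0478)]
tray [array([0.6971, 0.2203, 0.034 ]), array([0.7877, 0.3265, 0.034 ]), array([0.7035, 0.4004, 0.034 ]), array([0.6121, 0.2953, 0.034 ])]
trayyaw 49.53226170870149
trayyaw 48.98821384139395
knyaw 53.44319092917665
ins [array([ 0.6927, -0.3766,  0.014 ]), array([ 0.6903, -0.4629,  0.014 ]), array([ 0.4593, -0.4573,  0.014 ]), array([ 0.4619, -0.371 ,  0.014 ])] [np.float64(0.0863), np.float64(0.2311), np.float64(0.0863), np.float64(0.2309)]
cut end,slot [ 0.4768 -0.4191  0.004 ] [ 0.6778 -0.4206  0.004 ]
```

carry_out([
  [[0,0,0],[0,0,-7.16],0],
  [[0,0,0],[0,0,-7.16],0],
  [[0,0,0],[0,0,-7.16],0],
  [[0.0146,0.0358,0.0045],[0,0,0],0],
  [[0.0146,0.0358,0.0045],[0,0,0],0],
  [[0.0146,0.0358,0.0045],[0,0,0],0],
  [[0.0146,0.0358,0.0045],[0,0,0],0],
  [[0.0146,0.0358,0.0045],[0,0,0],0],
  [[0.0146,0.0358,0.0045],[0,0,0],0],
  [[0.0146,0.0358,0.0045],[0,0,0],0],
  [[0.0146,0.0358,0.0045],[0,0,0],0],
  [[0.0146,0.0358,0.0045],[0,0,0],0],
])

```text
time_s: 1.15
tcp_pos: [0.3908, 0.2882, 0.364]
eef_rot: [-180.0, -0.0, -2.3]
contact_force: [0.7, 0.3, -0.4]
gripper_width: 0.0875
```

carry_out([
  [[0.0146,0.0358,0.0045],[0,0,0],0],
  [[0.0146,0.0358,0.0045],[0,0,0],0],
  [[0.0146,0.0358,0.0045],[0,0,0],0],
  [[0.0146,0.0358,0.0045],[0,0,0],0],
  [[0.0146,0.0358,0.0045],[0,0,0],0],
  [[0.0146,0.0358,0.0045],[0,0,0],0],
  [[0.0146,0.0358,0.0045],[0,0,0],0],
  [[0.0146,0.0358,0.0045],[0,0,0],0],
  [[0.0146,0.0358,0.0045],[0,0,0],0],
  [[0,0,0],[0,0,0],0],
])

```text
time_s: 1.98
tcp_pos: [0.5097, -0.042, 0.3224]
eef_rot: [179.9, 0.1, -2.6]
contact_force: [0.6, 0.2, 0.1]
gripper_width: 0.0876
```

Run:
```python
from h import *
im,c=shot('wrist','w1'); print((-c[1].T@c[2]).round(3),c[1].round(2)); print([proj(c,p).round(0) for p in((.446,-.034,.034),(.533,-.0375,.034),(.645,-.042,.02))])
```

```text
[ 0.584 -0.045  0.301] [[-0.05 -1.    0.  ]
 [-0.96  0.04  0.28]
 [-0.28  0.01 -0.96]]
[array([314., 259.]), array([313., 172.]), array([311.,  38.])]
```

View pics/w1.png

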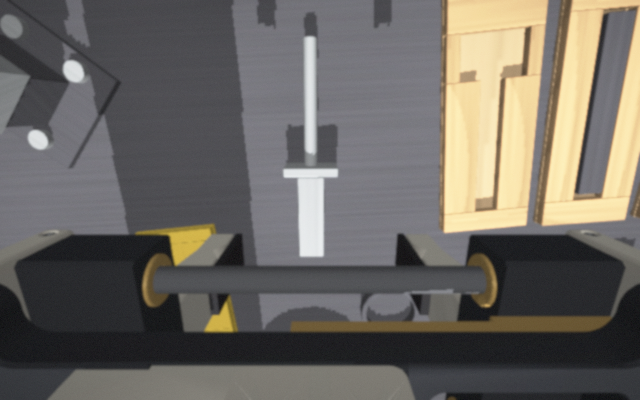

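The wrist view shows the drift nearly straight: handle end at about (312,256), guard (284–338, 168–178), tip at about (309,37).

Run:
```python
from h import *
im=cv2.imread('pics/w1.png'); c=cal('wrist')
g=cv2.cvtColor(im,cv2.COLOR_BGR2GRAY)
m=(g[25:262,270:350]>165)
ys=[y for y in range(237) if m[y].sum()>=6]
for y in (15,40,80,110,140,148,150,160,180,200,220,228,230,232):
    x=np.where(m[y])[0]; 
    if len(x): print(y+25,x.min()+270,x.max()+270,len(x))
def mid(y):
    x=np.where(m[y-25])[0]+270; return x.mean()
print(min(ys)+25,max(ys)+25)
h1=onz(c,mid(190),190,.034);h2=onz(c,mid(245),245,.034);s1=onz(c,mid(60),60,.023);s2=onz(c,mid(130),130,.023)
print(h1,h2,s1,s2,[np.degrees(np.arctan2(*(a-b)[1::-1])) for a,b in((h1,h2),(s1,s2),(s1,h2))])
print('end',onz(c,mid(max(ys)+25),max(ys)+25.5,.034),'tip',onz(c,mid(min(ys)+27),min(ys)+25,.017))
for v in (165,168,171,178): print(v,onz(c,311,v,.034))
```

```text
40 304 314 11
65 304 315 12
105 305 315 11
135 305 315 11
173 283 337 55
175 283 337 55
185 298 323 26
205 298 323 26
225 298 323 26
245 299 323 25
253 299 323 25
255 300 323 24
37 256
[ 0.51551695 -0.03270604  0.034     ] [ 0.46046377 -0.03019582  0.034     ] [ 0.62674331 -0.03804323  0.023     ] [ 0.56870158 -0.03485701  0.023     ] [np.float64(-2.6106635267945357), np.float64(-3.1421137078592305), np.float64(-2.702016315448486)]
end [ 0.44817139 -0.02953251  0.034     ] tip [ 0.645671   -0.03806027  0.017     ]
165 [ 0.53863154 -0.03441384  0.034     ]
168 [ 0.53591271 -0.03426713  0.034     ]
171 [ 0.53317848 -0.03411958  0.034     ]
178 [ 0.52673799 -0.03377205  0.034     ]
```

carry_out([
  [[0,-0.0096,0.03],[0,0,0],0],
  [[0,0,0.035],[0,0,0],0],
  [[0,0,0.035],[0,0,0],0],
  [[0,0,0.025],[0,0,0],0],
  [[0,0,0.0084],[0,0,0],0],
  [[0,0,0],[0,0,0],0],
  [[0,0,0],[0,0,0],255],
  [[0,0,0],[0,0,0],255],
  [[0,0,0],[0,0,0],255],
  [[0,0,0],[0,0,0],255],
  [[0,0,0],[0,0,0],255],
  [[0,0,0],[0,0,0],255],
], grip_force=55)

```text
time_s: 3.03
tcp_pos: [0.5094, -0.0275, 0.191]
eef_rot: [-180.0, -0.1, -2.3]
contact_force: [0.0, -0.4, 0.2]
gripper_width: 0.0532
```

carry_out([
  [[0,0,0],[0,0,0],255],
  [[0,0,0],[0,0,0],255],
  [[0,0,0],[0,0,0],255],
  [[0,0,0],[0,0,0],255],
])

```text
time_s: 3.37
tcp_pos: [0.5092, -0.0278, 0.1903]
eef_rot: [180.0, 0.0, -2.3]
contact_force: [0.0, -2.8, 1.4]
gripper_width: 0.0266
```

carry_out([
  [[0,0,0],[0,0,0],255],
  [[0,0,0],[0,0,0],255],
  [[0,0,0],[0,0,0],255],
])

```text
time_s: 3.62
tcp_pos: [0.5092, -0.0277, 0.1903]
eef_rot: [180.0, 0.0, -2.3]
contact_force: [0.5, -2.7, 4.0]
gripper_width: 0.0237
```

carry_out([
  [[0,0,-0.025],[0,0,0],255],
  [[0,0,-0.037],[0,0,0],255],
  [[0,0,-0.037],[0,0,0],255],
  [[0,0,-0.012],[0,0,-7.16],255],
  [[0,0,0],[0,0,-7.16],255],
  [[0,0,0],[0,0,-7.16],255],
  [[0,0,0],[0,0,-7.16],255],
  [[0,0,0],[0,0,-7.16],255],
  [[0,0,0],[0,0,-7.16],255],
  [[0,0,0],[0,0,-7.16],255],
  [[0.019,-0.038,0],[0,0,-1.5],255],
  [[0.019,-0.038,0],[0,0,0],255],
])

```text
time_s: 4.62
tcp_pos: [0.4778, 0.0492, 0.3002]
eef_rot: [-179.9, 0.1, 49.1]
contact_force: [1.1, 1.2, -3.8]
gripper_width: 0.0235
```

carry_out([
  [[0,0,0],[0,0,0],255],
  [[0,0,0],[0,0,0],255],
  [[0,0,0],[0,0,0],255],
  [[0,0,0],[0,0,0],255],
])

```text
time_s: 4.95
tcp_pos: [0.4781, 0.0494, 0.3009]
eef_rot: [-180.0, 0.0, 49.2]
contact_force: [0.7, -0.2, -2.5]
gripper_width: 0.0235
```

Run:
```python
from h import *
im,c=shot('wrist','w2'); np.savez('w2.npz',K=c[0],R=c[1],t=c[2]); s=r.get_state(); print(s['tcp_pos'],s['eef_rot'],s['gripper_width']); print([proj(c,p).round(0) for p in((.598,.192,.079),(.645,.245,.079))])
```

```text
[0.47817558 0.0491012  0.30090199] [-1.79975495e+02  3.38122280e-02  4.92094470e+01] 0.02352378132790487
[array([ 316., -103.]), array([ 317., -288.])]
```

View pics/w2.png

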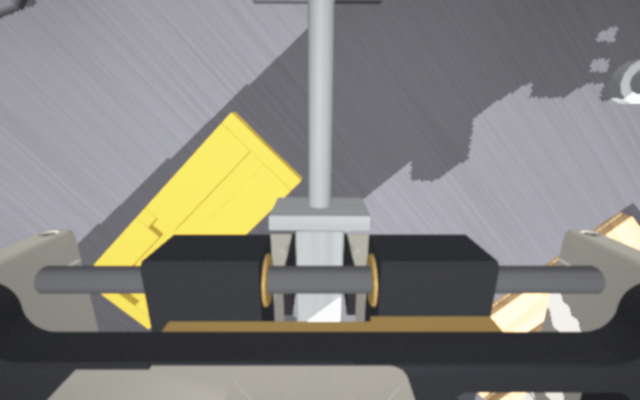

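The wrist view shows the drift held straight (shank centre u≈320) but its tip and the knuckle are out of frame. I'll go higher and forward to see the knuckle.

carry_out([
  [[0,0,-0.04],[0,0,0],255],
  [[0,0,-0.04],[0,0,0],255],
  [[0.03,0,-0.02],[0,0,0],255],
  [[0.04,0,0],[0,0,0],255],
  [[0.04,0,0],[0,0,0],255],
  [[0,0,0],[0,0,0],255],
  [[0,0,0],[0,0,0],255],
  [[0,0,0],[0,0,0],255],
])

```text
time_s: 5.67
tcp_pos: [0.55, 0.1323, 0.4001]
eef_rot: [-179.9, 0.1, 49.2]
contact_force: [-0.1, -0.6, -3.6]
gripper_width: 0.0237
```

Run:
```python
from h import *
im,c=shot('wrist','w3'); np.savez('w3.npz',K=c[0],R=c[1],t=c[2]); s=r.get_state(); print(s['tcp_pos'],s['eef_rot'],s['gripper_width'])
t,_=shot('top','t3')
o=np.zeros((400,800,3),np.uint8); o[:,:400]=im[:400,120:520]; o[:,400:]=cv2.resize(t[100:200,180:280],None,fx=4,fy=4,interpolation=cv2.INTER_CUBIC)
cv2.imwrite('pics/m3.png',o)
```

```text
[0.54973291 0.13200368 0.40053277] [-1.79961549e+02  8.86311814e-02  4.91938131e+01] 0.023514148741483398
```

View pics/m3.png

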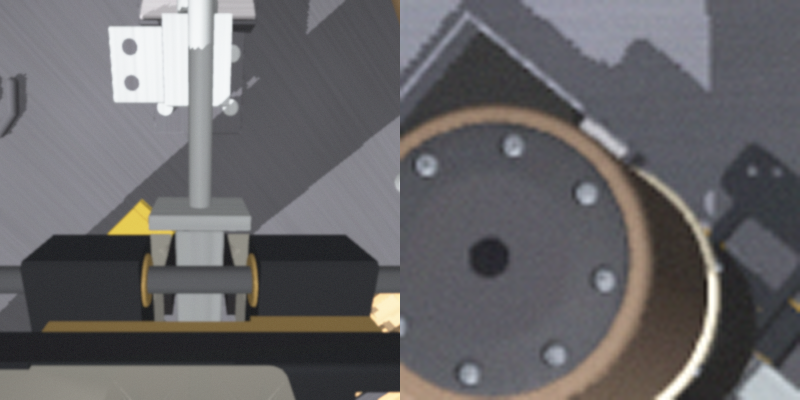

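The wrist half shows the knuckle top spanning u≈282–351, v≈12–105, behind the shank. The top-camera half is blocked by the arm. I'll extract the edges precisely.

Run:
```python
from h import *
im=cv2.imread('pics/w3.png'); z=np.load('w3.npz'); c=(z['K'],z['R'],z['t'])
g=cv2.cvtColor(im,cv2.COLOR_BGR2GRAY).astype(int)
for v in (25,50,75,95): print(v,'L',g[v,274:290],'R',g[v,338:356])
for u in (290,298,340,346): print(u,'near',g[95:112,u],'far',g[4:22,u])
print('shank',g[30,300:340],g[180,300:340])
```

```text
25 L [126 125 125 126 125 119 129 161 209 235 242 242 242 242 242 243] R [244 243 244 243 243 243 243 244 245 245 244 243 237 212 139  74  54  55]
50 L [244 243 243 243 244 245 244 238 231 232 240 244 243 243 243 244] R [244 244 244 244 245 244 245 246 245 246 245 242 231 206 183 178 173 175]
75 L [245 244 242 241 242 244 244 242 236 232 240 244 245 244 244 245] R [245 244 246 245 246 246 246 247 246 246 243 231 194 137  97  93  95  94]
95 L [245 244 242 241 241 243 243 243 240 232 232 240 245 245 244 245] R [245 245 246 246 246 246 246 246 245 241 228 195 151 136 136 137 134 131]
290 near [245 246 246 246 246 245 245 246 245 239 227 226 237 242 242 241 238] far [213 208 197 188 184 185 185 185 192 218 232 239 241 240 241 241 241 241]
298 near [246 245 245 244 245 245 245 245 245 238 214 167 138 130 132 134 136] far [223 224 225 225 223 214 190 163 160 196 229 242 244 244 244 244 244 244]
340 near [246 246 246 246 246 246 245 239 220 186 160 147 142 141 139 137 133] far [186 188 187 182 182 183 185 186 195 219 235 240 243 242 242 242 242 243]
346 near [245 242 232 217 192 181 173 173 173 167 167 179 186 182 174 170 171] far [187 187 187 186 183 184 185 186 194 221 236 242 243 245 244 243 244 244]
shank [242 241 242 242 242 243 242 235 224 227 234 240 242 244 245 246 247 246
 246 245 242 239 235 229 223 218 208 196 184 167 154 143 139 169 217 237
 243 244 244 244] [ 87  88  87  86  89  89  91  95 108 124 137 145 153 156 158 164 161 163
 166 168 165 163 161 157 155 154 149 145 135 127 115 103  94  90  92  90
  89  92  92  91]
```

Run:
```python
from h import *
z=np.load('w3.npz'); c=(z['K'],z['R'],z['t'])
L=np.array([onz(c,u,v,.108) for u,v in((281.7,25),(282.4,50),(283,75),(283.6,95))]);Rr=np.array([onz(c,u,v,.108) for u,v in((351.8,25),(350.8,50),(350.2,75),(349.2,95))])
for E in(L,Rr):
    d=E[0]-E[-1]; print(np.degrees(np.arctan2(d[1],d[0])))
d=(L[0]-L[-1])+(Rr[0]-Rr[-1]); yaw=np.arctan2(d[1],d[0]); x=np.array([np.cos(yaw),np.sin(yaw)]); n=np.array([-x[1],x[0]])
print('yaw',np.degrees(yaw),'width',(L[:,:2]@n).mean()-(Rr[:,:2]@n).mean(),'axis n',((L[:,:2]@n).mean()+(Rr[:,:2]@n).mean())/2)
ent=[onz(c,u,v,.108)[:2]@x for u,v in((298,105.5),(340,104.3))]; ex=[onz(c,u,v,.108)[:2]@x for u,v in((298,13.2),(340,13))]
print(ent,ex)
an=((L[:,:2]@n).mean()+(Rr[:,:2]@n).mean())/2
print('bore_in',x*np.mean(ent)+n*an)
s=r.get_state(); tcp=s['tcp_pos'][:2]; print('tcp along/perp',tcp@x-np.mean(ent),tcp@n-an)
# drift shank in hand: z of axis = tcp-.159-.0143
za=s['tcp_pos'][2]-.1733; a=onz(c,320,30,za); b=onz(c,319.9,180,za); print('shank pts',a,b,np.degrees(np.arctan2(*(a-b)[1::-1])),a[:2]@n-an,b[:2]@n-an)
# guard front edge visible top v~198
for v in (198,210): print(v,onz(c,320,v,za+.017)[:2]@x-tcp@x)
```

```text
48.9309995305348
48.548543028682296
yaw 48.73977388505607 width 0.05621976136394613 axis n -0.3225834342479476
[np.float64(0.5423057988316966), np.float64(0.5435779465868718)] [np.float64(0.6124403118219072), np.float64(0.6128421720150321)]
bore_in [0.6005524  0.19540409]
tcp along/perp -0.0813262801417543 -0.003555545011366068
shank pts [0.62209164 0.21598152 0.22763761] [0.57688839 0.16362628 0.22763761] 49.1928395920713 -0.002621115289705267 -0.0031680657206450413
198 0.03704173230034885
210 0.031158195955056256
```

carry_out([
  [[-0.04,-0.0033,0],[0,0,0.4],255],
  [[-0.04,0,0],[0,0,0],255],
  [[-0.007,0,0.03],[0,0,0],255],
  [[0,0,0.04],[0,0,0],255],
  [[0,0,0.04],[0,0,0],255],
  [[0,0,0.028],[0,0,0],255],
  [[0,0,0.0102],[0,0,0],255],
  [[0,0,0],[0,0,0],255],
  [[0,0,0],[0,0,0],255],
  [[0,0,0],[0,0,0],255],
])

```text
time_s: 6.6
tcp_pos: [0.4909, 0.0694, 0.2545]
eef_rot: [179.9, -0.1, 48.9]
contact_force: [0.3, 0.3, -2.7]
gripper_width: 0.0238
```

Run:
```python
from h import *
s=r.get_state(); print(s['tcp_pos'],s['eef_rot'])
yaw=np.radians(48.75); x=np.array([np.cos(yaw),np.sin(yaw)]); n=np.array([-x[1],x[0]]); b=np.array([.60055,.1954])
d=s['tcp_pos'][:2]-b; print(d@x,d@n)
a,c=shot('side','s4'); t,ct=shot('top','t4')
tip=np.r_[s['tcp_pos'][:2]+.138*x,.079]; print(proj(c,tip),proj(ct,tip),proj(c,np.r_[b,.079]),proj(ct,np.r_[b,.079]))
o=np.zeros((400,800,3),np.uint8); p=proj(c,tip).astype(int);q=proj(ct,tip).astype(int);print(p-50,q-50)
for i,(im,w) in enumerate(((a,p),(t,q))):
    o[:,400*i:400*i+400]=cv2.resize(im[w[1]-50:w[1]+50,w[0]-50:w[0]+50],None,fx=4,fy=4,interpolation=cv2.INTER_CUBIC)
cv2.imwrite('pics/m4.png',o)
```

```text
[0.49091766 0.06944308 0.2545088 ] [ 1.79934734e+02 -1.22370235e-01  4.88720126e+01]
-0.1669850493794824 -0.0006232123803425332
[261.80472208 244.36700898] [252.86564257 178.69483773] [249.92493118 249.39709278] [244.08041363 171.63932458]
[211 194] [202 128]
```

View pics/m4.png

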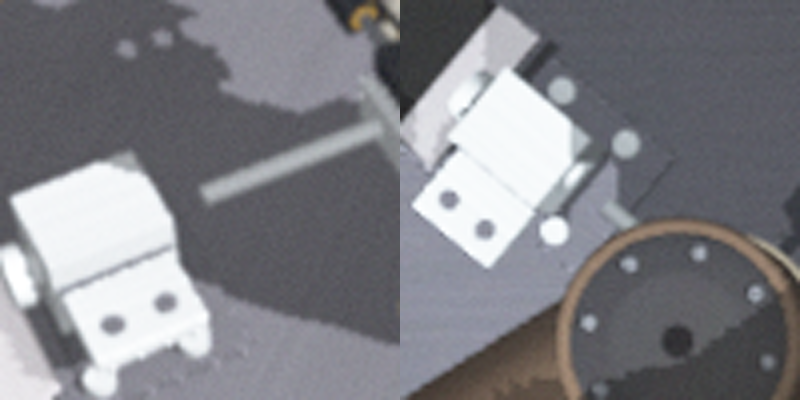

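The side crop shows the tip at about (262,242.5), level with where it should be. The top crop shows the tip at about (254.5,181) and the mouth at about (246.5,172). I'll check the top camera's bias with the knuckle's top face.

Run:
```python
from h import *
ct=cal('top'); cs=cal('side'); yaw=np.radians(48.75); x=np.array([np.cos(yaw),np.sin(yaw)]); n=np.array([-x[1],x[0]]); b=np.array([.60055,.1954])
for a,w in((0,28),(0,-28),(70,-28),(70,28)):
    p=proj(ct,np.r_[b+x*a/1e3+n*w/1e3,.108]); print(a,w,p.round(1),'crop',((p-[202,128])*4+[400,0]).round(0))
print('mouth crop',((proj(ct,np.r_[b,.079])-[202,128])*4+[400,0]).round(0))
o1,d1=ray(ct,254.5,181);o2,d2=ray(cs,262.2,242.5)
k=np.linalg.lstsq(np.c_[d1,-d2],o2-o1,rcond=None)[0]; p,q=o1+d1*k[0],o2+d2*k[1]; m=(p+q)/2; print(m,np.linalg.norm(p-q),(m[:2]-b)@x,(m[:2]-b)@n)
g=cv2.imread('pics/t4.png').astype(int).sum(2)//3
print(g[162:182,236:258])
```

```text
0 28 [234.5 179.1] crop [530. 204.]
0 -28 [249.  161.8] crop [588. 135.]
70 -28 [227.7 144. ] crop [503.  64.]
70 28 [213.3 161.2] crop [445. 133.]
mouth crop [568. 175.]
[0.57868195 0.16970876 0.08245365] 0.006511076652010876 -0.03373430332244553 -0.0004981459559096867
[[250 250 248 249 249 249 249 249 229 190 191 191 180 134 104  99  99 100
  101 139 174 190]
 [249 250 250 249 248 248 250 249 226 190 190 190 176 138 105 100  99 101
  100 158 182 187]
 [249 249 250 250 249 249 249 249 226 189 187 181 142 108  99 101  98 102
   98 161 186 184]
 [248 249 249 250 250 250 249 248 227 188 180 148 114 102  99 100  98  93
   96 147 182 186]
 [248 248 248 249 249 250 250 249 227 183 148 112 100  99  99  99  88  80
   88 118 155 174]
 [249 248 248 247 248 249 250 250 234 174 121 100  99 103 102  96  88  77
  102 103 110 134]
 [250 249 248 248 248 248 249 250 239 177 150 152 137 127 114  95  87  96
  126 112 101  97]
 [250 250 249 249 248 248 248 245 220 196 224 220 184 160 124  91  93 121
  147 130 105  96]
 [250 250 250 250 248 248 245 221 201 234 246 226 171 133  98  93 119 147
  152 154 1
[... 331 characters left out ...]
2  94  94 123 145 149 153 151
  148 148 119  99]
 [248 249 244 217 176 163 166 176 169 125  94  95 124 146 155 155 153 151
  152 151 118  93]
 [248 245 222 177 173 167 169 164 135 100  93 122 144 151 152 151 151 149
  148 150 121  98]
 [247 228 183 171 171 172 170 139 100  92 117 147 148 149 151 153 151 154
  152 148 116  99]
 [233 187 174 171 172 169 148 109  94 109 138 152 152 151 148 150 152 156
  165 147 116  97]
 [193 169 172 172 170 156 111  87 105 137 149 153 151 155 151 151 153 171
  176 164 143 114]
 [147 161 168 172 164 137 105  90 117 145 148 152 150 156 155 146 156 169
  179 177 167 146]
 [149 150 143 155 142 106  98  96 128 148 149 150 147 152 154 145 140 154
  170 179 179 171]]
```

carry_out([
  [[0.012,-0.0005,0.002],[0,0,0],255],
  [[0.012,0,0],[0,0,0],255],
  [[0.01,0,0],[0,0,0],255],
  [[0.006,0,0],[0,0,0],255],
  [[0,0,0],[0,0,0],255],
])

```text
time_s: 7.12
tcp_pos: [0.5176, 0.1014, 0.2512]
eef_rot: [180.0, -0.1, 48.9]
contact_force: [-0.7, 0.8, -3.2]
gripper_width: 0.0237
```

carry_out([
  [[0.005,0,0],[0,0,0],255],
  [[0.005,0,0],[0,0,0],255],
  [[0.005,0,0],[0,0,0],255],
  [[0.005,0,0],[0,0,0],255],
])

```text
time_s: 7.45
tcp_pos: [0.5264, 0.1123, 0.2495]
eef_rot: [-179.8, 0.6, 48.8]
contact_force: [-9.7, -11.5, 1.4]
gripper_width: 0.0235
```

carry_out([
  [[0.005,0,-0.001],[0,0,0],255],
  [[0.006,0,-0.001],[0,0,0],255],
  [[0.006,0,0],[0,0,0],255],
  [[0.006,0,0],[0,0,0],255],
])

```text
time_s: 7.78
tcp_pos: [0.5416, 0.1297, 0.2512]
eef_rot: [-179.8, 0.6, 48.8]
contact_force: [-7.1, -9.6, -2.1]
gripper_width: 0.0238
```

Run:
```python
from h import *
s=r.get_state(); print(s['tcp_pos'],s['eef_rot'],s['contact_force'])
b=np.array([.60055,.1954]);yaw=np.radians(48.75); x=np.array([np.cos(yaw),np.sin(yaw)]); n=np.array([-x[1],x[0]]); d=s['tcp_pos'][:2]-b; print(d@x,d@n)
a,c=shot('side','s5'); w,cw=shot('wrist','w5')
o=np.zeros((400,800,3),np.uint8); o[:,:400]=cv2.resize(a[200:300,180:280],None,fx=4,fy=4,interpolation=cv2.INTER_CUBIC); o[:,400:]=w[:,120:520]
cv2.imwrite('pics/m5.png',o)
```

```text
[0.54163642 0.12970548 0.25118428] [-179.80888282    0.61277411   48.76437441] [-7.14565463 -9.62111986 -2.12817598]
-0.08823618154391186 0.0009781659764948047
```

View pics/m5.png

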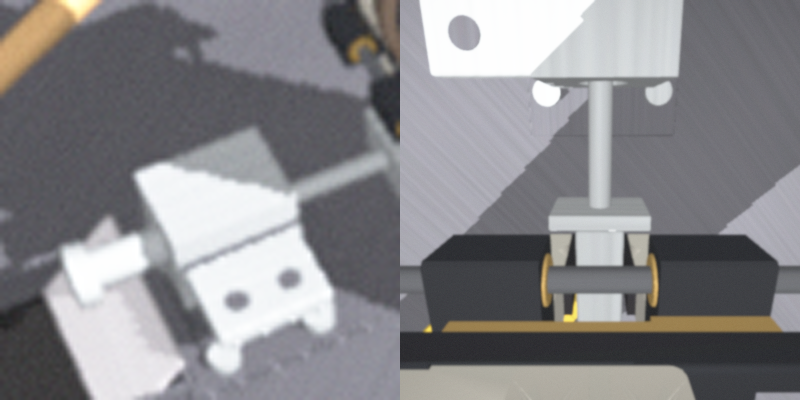

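The side view shows the pin's head about 35 mm out of the exit. The drift is centred in the mouth and has not slipped in the grip.

carry_out([
  [[0.006,0,0],[0,0,0],255],
  [[0.006,0,0],[0,0,0],255],
  [[0.006,0,0],[0,0,0],255],
  [[0.006,0,0],[0,0,0],255],
  [[0.006,0,0],[0,0,0],255],
  [[0.006,0,0],[0,0,0],255],
  [[0,0,0],[0,0,0],255],
  [[0,0,0],[0,0,0],255],
  [[0,0,0],[0,0,0],255],
])

```text
time_s: 8.63
tcp_pos: [0.5681, 0.1595, 0.253]
eef_rot: [-180.0, 0.0, 48.9]
contact_force: [0.3, -0.8, -3.2]
gripper_width: 0.0239
```

Run:
```python
from h import *
s=r.get_state(); print(s['tcp_pos'],s['eef_rot'],s['contact_force'])
b=np.array([.60055,.1954]);yaw=np.radians(48.75); x=np.array([np.cos(yaw),np.sin(yaw)]); n=np.array([-x[1],x[0]]); d=s['tcp_pos'][:2]-b; print(d@x,d@n)
a,c=shot('side','s6')
cv2.imwrite('pics/m6.png',cv2.resize(a[200:330,140:290],None,fx=4,fy=4,interpolation=cv2.INTER_CUBIC))
```

```text
[0.56813448 0.15953172 0.25298939] [-1.79990507e+02  9.02430429e-03  4.88804221e+01] [ 0.26421354 -0.81567241 -3.20686049]
-0.048340239956269335 0.0007216782509348006
```

View pics/m6.png

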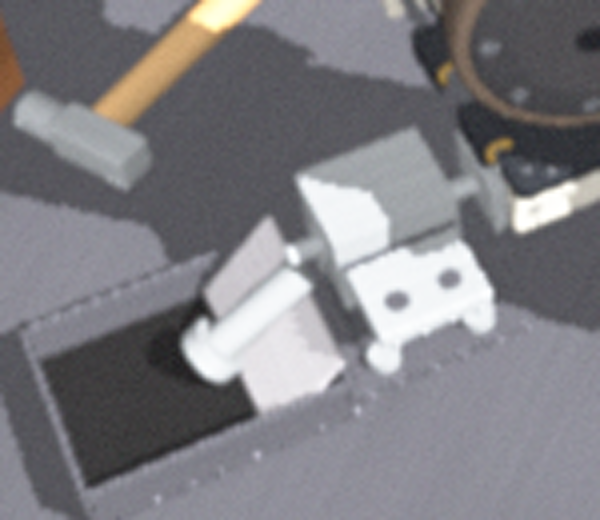

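The side view shows the pin fully out of the bore, lying in the tray on the sloping plate, with the drift tip past the exit. I'll withdraw and carry the drift to the insert.

carry_out([
  [[-0.015,0,0],[0,0,0],255],
  [[-0.03,0,0],[0,0,0],255],
  [[-0.038,0,0],[0,0,0],255],
  [[-0.038,0,0],[0,0,0],255],
  [[-0.038,0,0],[0,0,0],255],
  [[0,0,-0.036],[0,0,0],255],
  [[0,0,-0.037],[0,0,0],255],
  [[0,0,-0.037],[0,0,0],255],
  [[0,0,-0.037],[0,0,0],255],
  [[0,0,0],[0,0,7.16],255],
  [[0,0,0],[0,0,7.16],255],
  [[0,0,0],[0,0,7.16],255],
])

```text
time_s: 9.68
tcp_pos: [0.4631, 0.0394, 0.4011]
eef_rot: [-180.0, -0.1, 27.0]
contact_force: [-0.7, -0.5, -3.8]
gripper_width: 0.024
```

carry_out([
  [[0,0,0],[0,0,7.16],255],
  [[0,0,0],[0,0,7.16],255],
  [[0,0,0],[0,0,7.16],255],
  [[0,0,0],[0,0,7.16],255],
  [[0.0085,0.0385,0],[0,0,0],255],
  [[0.0085,0.0385,0],[0,0,0],255],
  [[0.0085,0.0385,0],[0,0,0],255],
  [[0.0085,0.0385,0],[0,0,0],255],
  [[0.0085,0.0385,0],[0,0,0],255],
  [[0.0085,0.0385,0],[0,0,0],255],
  [[0.0085,0.0385,0],[0,0,0],255],
  [[0.0085,0.0385,0],[0,0,0],255],
])

```text
time_s: 10.68
tcp_pos: [0.5245, -0.2717, 0.4002]
eef_rot: [-180.0, -0.0, -1.3]
contact_force: [1.3, 1.1, -2.8]
gripper_width: 0.0236
```

carry_out([
  [[0.0085,0.0385,0],[0,0,0],255],
  [[0.0085,0.0385,0],[0,0,0],255],
  [[0,0,0],[0,0,0],255],
  [[0,0,0],[0,0,0],255],
  [[0,0,0],[0,0,0],255],
  [[0,0,0],[0,0,0],255],
])

```text
time_s: 11.18
tcp_pos: [0.54, -0.3463, 0.4001]
eef_rot: [-180.0, 0.0, -1.2]
contact_force: [-0.3, 0.3, -3.5]
gripper_width: 0.0233
```

Run:
```python
from h import *
im,c=shot('wrist','w7'); np.savez('w7.npz',K=c[0],R=c[1],t=c[2]); s=r.get_state(); print(s['time_s'],s['tcp_pos'],s['eef_rot'],s['gripper_width'],s['qd'].round(2))
print([proj(c,p).round(0) for p in ([ 0.6927, -0.3766,  0.014 ],[ 0.6903, -0.4629,  0.014],[ 0.4593, -0.4573,  0.014],[ 0.4619, -0.371 ,  0.014],(.478,-.419,.004),(.68,-.42,.004))])
```

```text
11.2333 [ 0.54013674 -0.34602522  0.40038911] [-1.79994345e+02 -1.65729130e-02 -1.17846980e+00] 0.023717546903418533 [ 0.39 -0.37  0.16  0.13 -0.09  0.13]
[array([344.,  38.]), array([423.,  39.]), array([405., 234.]), array([339., 234.]), array([375., 219.]), array([381.,  52.])]
```

View pics/w7.png

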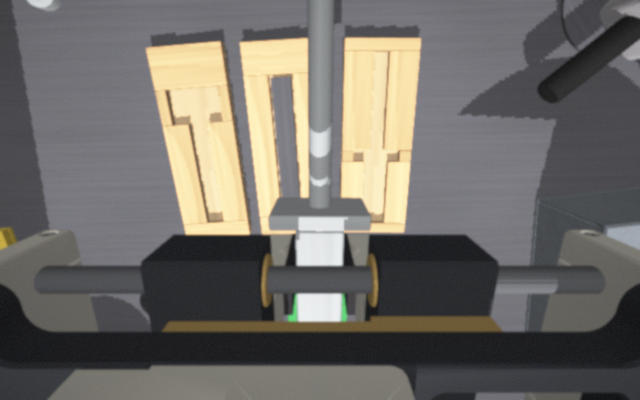

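The wrist view shows the drift's insert unobstructed: top corners about (345,38) and (420,39), bottom right about (404,232), cross slot at v≈151–161, handle cut end at v≈222. I'll measure profiles.

Run:
```python
from h import *
im=cv2.imread('pics/w7.png'); g=cv2.cvtColor(im,cv2.COLOR_BGR2GRAY).astype(int)
np.set_printoptions(linewidth=250)
print('cols 338..424')
for v in (60,80,120,140,153,156,159,180,200,215): print(v,g[v,338:424])
print('rows')
for u in (350,358,374,378,382,398,410): print(u,'top',g[30:60,u],'mid',g[144:168,u],'bot',g[212:238,u])
```

```text
cols 338..424
60 [121 123 121 118 112 123 175 218 229 230 233 235 235 235 231 225 221 222 224 227 229 229 230 230 231 230 230 230 229 229 229 229 229 228 225 223 225 229 231 234 233 234 233 231 232 231 229 228 221 197 162 179 218 227 230 231 233 235 234 232 225 221
 221 224 225 227 228 228 230 229 230 230 229 228 228 228 228 228 226 223 209 178 145 126 124 124]
80 [121 121 121 120 123 155 201 225 230 232 234 236 236 233 229 226 224 224 227 228 229 229 229 230 229 229 230 229 230 230 232 229 228 227 225 226 229 232 233 233 232 233 231 231 229 228 227 220 195 165 189 223 229 231 233 236 236 234 230 225 223 223
 225 227 227 228 228 229 228 228 229 230 229 230 230 230 227 225 220 199 155 128 124 124 125 124]
120 [123 122 122 127 152 197 221 228 231 233 235 233 233 231 231 231 229 228 227 225 225 225 225 226 228 228 228 229 229 229 227 226 225 225 230 231 232 231 232 231 230 228 228 227 223 202 163 173 211 225 229 231 233 233 234 231 230 231 230 228 226 227
 225 225 225 225 226 227 226 227 228 229 228 228 224 209 166 134 126 127 127 128 124 128 129 126]
140 [125 127 124 135 173 211 223 22
[... 4120 characters left out ...]
 92  57  38  33]
398 top [ 76  78  80  78  78  77  92 137 191 214 220 222 224 225 225 225 225 227 227 220 208 215 225 227 227 226 226 225 224 225] mid [221 223 221 221 220 212 187 161 140 132 127 127 127 126 129 130 139 172 220 236 238 239 239 239] bot [241 242 242 242 242 242 242 242 241 238 227 215 217 224 226 230 229 229 229 223 193 143  96  58  36  30]
410 top [ 80  81  78  77  80  77  90 135 190 214 221 222 224 225 225 225 225 226 225 220 212 220 227 229 230 229 229 228 229 230] mid [223 222 224 222 219 203 184 186 195 198 200 199 199 198 197 190 179 172 171 177 178 174 173 168] bot [122 123 125 124 125 126 126 128 125 124 125 127 127 125 126 127 126 124 126 125 123 114  89  56  35  32]
```

Run:
```python
from h import *
z=np.load('w7.npz'); c=(z['K'],z['R'],z['t'])
q=lambda u,v:onz(c,u,v,.014)[:2]
a=lambda d:np.degrees(np.arctan2(d[1],d[0]))
Rr=[q(389.2,60),q(388.4,80),q(385.7,120),q(384.4,140)]; Ls=[q(373,60),q(372,80),q(370.5,120),q(369.5,140)]
print('slot R yaw',a(Rr[0]-Rr[-1]),'L',a(Ls[0]-Ls[-1]))
oL=[q(343.9,60),q(342.9,80),q(342.3,120),q(340.9,180)];oR=[q(419,60),q(417.7,80),q(413.8,120),q(408.8,180)]
print('outer',a(oL[0]-oL[-1]),a(oR[0]-oR[-1]))
gl,gr=q(352.7,157),q(399.2,157); print('guard',gl,gr,np.linalg.norm(gl-gr),a(gl-gr)-90)
yaw=np.radians(np.mean([a(oR[0]-oR[-1]),a(oL[0]-oL[-1])])); x=np.array([np.cos(yaw),np.sin(yaw)]); n=np.array([-x[1],x[0]]);print('yaw',np.degrees(yaw))
print('lateral: slotR',[p@n for p in Rr],'slotL',[p@n for p in Ls],'gc',(gl+gr)@n/2,'outer',[p@n for p in oL],[p@n for p in oR], 'handR',q(386.4,180)@n)
ax={k:q(*p)@x for k,p in dict(tip=(378,50.5),end=(378,222.7),g1=(358,152.5),g2=(358,161.3),o1=(378,37.2),o2=(378,232.5)).items()}; print(ax,'len',ax['tip']-ax['end'],ax['g1']-ax['g2'],ax['o1']-ax['o2'])
tcp=np.array([.54014,-.346]); print('tcp',tcp@x,tcp@n)
# held drift: guard ends & handle at height
dz=.4004-.1733
im=cv2.imread('pics/w7.png'); g=cv2.cvtColor(im,cv2.COLOR_BGR2GRAY).astype(int)
print('guard rows',g[192:236,290],'cols',g[207,262:282],g[207,358:380],g[20,300:340],g[180,300:340])
```

```text
slot R yaw -1.25218636973677 L -1.097008524402759
outer -1.4702717002068921 -1.232107089011178
guard [ 0.56217416 -0.38742478] [ 0.56096771 -0.44397397] 0.0565620584772268 -1.222190662266243
yaw -1.351189394609035
lateral: slotR [np.float64(-0.41119143389586105), np.float64(-0.4116816113726751), np.float64(-0.4114209049172834), np.float64(-0.4113432993185307)] slotL [np.float64(-0.39311016403993654), np.float64(-0.39306065672375345), np.float64(-0.39354435340905847), np.float64(-0.3935000548143047)] gc -0.4023416488373224 outer [np.float64(-0.36063295390738037), np.float64(-0.3600220075495574), np.float64(-0.3603808189983778), np.float64(-0.36034860062856605)] [np.float64(-0.44445423364956765), np.float64(-0.44495175253161917), np.float64(-0.4444711639603568), np.float64(-0.4447386149086614)] handR -0.41689658916866984
{'tip': np.float64(0.6890982097806162), 'end': np.float64(0.4861570348835187), 'g1': np.float64(0.5766172819561669), 'g2': np.float64(0.5659183597902071), 'o1': np.float64(0.7023486638571328), 'o2': np.float64(0.4725144583377483)} len 0.2029411748970975 0.010698922165959801 0.2298342055193845
tcp 0.5481486683731619 -0.33316701061288967
guard rows [126 126 124 126 121 114 107 104 104 104 107 104 104 105 102 104 105 104
 105 107 106 106 110 122 140 147 150 151 153 151 152 150 148 147 148 147
 149 162 195 222 227 203 159 128] cols [236 236 237 237 239 241 240 238 232 221 199 156 118 108 104 106 104 105
 104 105] [106 104 106 106 107 107 114 139 186 221 230 231 230 232 235 238 239 238
 239 238 238 239] [121 119 123 120 122 121 115 109 104 111 120 123 126 132 136 137 143 143
 147 150 149 146 143 144 141 139 138 135 132 128 122 115 110  95  83  76
  75  75  77  75] [208 231 240 240 238 237 237 229 203 164 166 188 208 214 216 213 208 208
 209 208 207 211 215 214 211 207 195 179 162 149 134 122 123 127 128 126
 128 126 124 118]
```

Run:
```python
from h import *
z=np.load('w7.npz'); c=(z['K'],z['R'],z['t'])
yaw=np.radians(-1.25); x=np.array([np.cos(yaw),np.sin(yaw)]); n=np.array([-x[1],x[0]]); tcp=np.array([.54014,-.346]); Z=.4004-.1733
for nm,u,v,dz,off in(('front top',290,215.7,.017,.048),('back top',290,229.8,.017,.040),('front bot',290,196.8,-.017,.048)):
    p=onz(c,u,v,Z+dz)[:2]-tcp; print(nm,p@x-off)
a=onz(c,273.1,207,Z)[:2]-tcp;b=onz(c,365.9,207,Z)[:2]-tcp; print('guard ends',a@n,b@n,(a-b)@n,(a+b)@n/2)
for v,l,rr in((20,308.5,332.6),(180,308.4,330.5)):
    p=(onz(c,l,v,Z)[:2]+onz(c,rr,v,Z)[:2])/2-tcp; print('shank',v,p@x,p@n)
print('slot n at -1.25: ', [onz(c,u,v,.014)[:2]@n for u,v in((381.1,60),(377,140),(375.95,157))],[onz(c,378,v,.014)[:2]@x for v in(50.5,222.7)], tcp@x,tcp@n)
im=cv2.imread('pics/w7.png'); g=cv2.cvtColor(im,cv2.COLOR_BGR2GRAY).astype(int)
for u in(280,350,360): print(u,g[192:240,u])
```

```text
front top -0.02048673918764221
back top -0.019680959949496642
front bot -0.020636119496372476
guard ends 0.024382832443581384 -0.024916249225728382 0.04929908166930977 -0.00026670839107349883
shank 20 0.11463519139057572 -0.0006659206111363876
shank 180 0.04114225478798091 -0.00022723525954374923
slot n at -1.25:  [np.float64(-0.40335004981685163), np.float64(-0.4035255903653078), np.float64(-0.40334881400949246)] [np.float64(0.6883939797750147), np.float64(0.4854327762012435)] 0.5475594115289003 -0.3341345693670807
280 [144 146 154 155 145 126 110 104 106 105 105 106 105 105 104 104 105 103
 107 109 106 104 107 121 140 147 150 153 152 151 149 150 148 149 146 145
 147 161 193 221 226 212 170 139 129 129 130 130]
350 [237 237 237 236 229 199 145 114 105 107 106 105 105 104 106 105 106 103
 105 105 105 106 108 119 137 149 152 154 155 155 152 151 150 148 149 148
 150 157 181 197 177 141 126 128 129 128 126 125]
360 [239 238 238 239 235 218 171 128 111 107 107 105 102 103 105 106 103 103
 104 105 106 103 108 119 137 149 155 155 156 155 153 150 150 150 148 148
 149 156 178 196 176 137 126 128 129 130 130 130]
```

carry_out([
  [[0.0006,0.035,0],[0,0,-0.25],255],
  [[0,0.034,0],[0,0,0],255],
  [[0,0,0.035],[0,0,0],255],
  [[0,0,0.04],[0,0,0],255],
  [[0,0,0.04],[0,0,0],255],
  [[0,0,0.04],[0,0,0],255],
  [[0,0,0.025],[0,0,0],255],
  [[0,0,0],[0,0,0],255],
  [[0,0,0],[0,0,0],255],
  [[0,0,0],[0,0,0],255],
  [[0,0,0],[0,0,0],255],
  [[0,0,0],[0,0,0],255],
])

```text
time_s: 12.23
tcp_pos: [0.5405, -0.4162, 0.2229]
eef_rot: [179.9, -0.2, -1.0]
contact_force: [0.1, -0.4, -3.8]
gripper_width: 0.0234
```

Run:
```python
from h import *
s=r.get_state(); print(s['tcp_pos'],s['eef_rot'],s['contact_force'],s['qd'].round(2))
yaw=np.radians(-1.25); x=np.array([np.cos(yaw),np.sin(yaw)]); n=np.array([-x[1],x[0]]); t=s['tcp_pos'][:2]; print('err along',.5482-t@x,'left',-.4031-t@n)
im,c=shot('wrist','w8'); g=cv2.cvtColor(im,cv2.COLOR_BGR2GRAY).astype(int); np.set_printoptions(linewidth=250)
Z=s['tcp_pos'][2]-.1733
# where seat features and shank should appear
for a in(.045,.09,.12): print(a,'slot edges',[proj(c,np.r_[x*(.5482+a)+n*(-.4034+w),.014]).round(1) for w in(.0087,-.0087)])
for v in (20,60,100,140): print(v,g[v,285:355])
```

```text
[ 0.54045516 -0.41616237  0.22293506] [179.89723966  -0.22939532  -0.95799661] [ 0.07303583 -0.38122063 -3.78946059] [-0.14  0.28 -0.56 -0.32  0.23  0.02]
err along -0.0012050823837922442 left 0.0011733692732429635
0.045 slot edges [array([303.9, 165.1]), array([331.5, 165.3])]
0.09 slot edges [array([303.3,  89.4]), array([332.7,  89.6])]
0.12 slot edges [array([302.8,  32.8]), array([333.7,  33. ])]
20 [149 149 148 148 149 147 148 151 150 151 152 147 146 144 145 143 146 139 131 123 126 132 123 108 111 115 121 124 130 132 134 139 140 144 145 145 144 141 140 138 137 133 131 129 123 118 113 107 100 110 133 147 151 148 149 149 149 153 153 155 159 158
 157 157 156 153 149 142 139 137]
60 [151 149 147 150 149 151 149 151 154 152 153 154 151 148 149 148 149 146 142 132 138 140 135 115 112 120 124 129 131 135 140 142 144 148 149 149 145 142 141 139 137 136 133 129 126 121 112 117 150 195 220 226 226 227 227 227 228 231 232 233 233 232
 231 232 228 227 227 220 204 166]
100 [149 149 150 150 152 150 150 153 153 153 154 155 152 151 149 148 150 151 147 135 133 142 137 122 115 123 129 132 135 141 141 146 148 148 148 147 145 144 141 139 138 135 134 129 123 115 110 110 124 142 151 153 151 151 154 155 160 161 162 162 160 158
 156 155 154 151 149 146 145 143]
140 [148 147 148 149 150 148 149 150 149 150 150 151 151 150 146 145 149 150 146 135 131 144 146 147 158 179 194 204 212 218 222 224 226 227 228 227 223 222 219 214 209 203 191 178 163 143 121 122 137 148 151 151 150 152 155 156 158 161 159 159 156 154
 154 152 150 154 155 155 151 151]
```

carry_out([
  [[-0.001,-0.0006,0.008],[0,0,0],255],
  [[0,0,0.006],[0,0,0],255],
  [[0,0,0.003],[0,0,0],255],
  [[0,0,0.003],[0,0,0],255],
  [[0,0,0],[0,0,0],255],
])

```text
time_s: 12.7
tcp_pos: [0.5382, -0.4153, 0.1989]
eef_rot: [-180.0, 0.1, -1.0]
contact_force: [-0.5, 0.1, -3.3]
gripper_width: 0.0236
```

carry_out([
  [[0,0,0.003],[0,0,0],255],
  [[0,0,0.003],[0,0,0],255],
  [[0,0,0.001],[0,0,0],255],
  [[0,0,0],[0,0,0],255],
  [[0,0,0],[0,0,0],255],
])

```text
time_s: 13.12
tcp_pos: [0.5388, -0.4155, 0.1944]
eef_rot: [180.0, -0.0, -1.0]
contact_force: [-1.6, 2.6, 6.2]
gripper_width: 0.0235
```

carry_out([
  [[0,0,0],[0,0,0],120],
  [[0,0,0],[0,0,0],120],
  [[0,0,0],[0,0,0],120],
  [[0,0,0],[0,0,0],120],
  [[0,0,0],[0,0,0],120],
  [[0,0,0],[0,0,0],120],
  [[0,0,-0.015],[0,0,0],120],
  [[0,0,-0.03],[0,0,0],120],
  [[0,0,-0.04],[0,0,0],120],
  [[0,0,-0.04],[0,0,0],120],
  [[0,0,-0.04],[0,0,0],120],
  [[0,0,-0.04],[0,0,0],120],
])

```text
time_s: 14.12
tcp_pos: [0.5382, -0.4153, 0.4001]
eef_rot: [180.0, -0.0, -1.0]
contact_force: [0.9, -0.9, 0.4]
gripper_width: 0.0461
```

carry_out([
  [[-0.03,-0.03,0],[0,0,0],120],
  [[0,-0.04,0],[0,0,0],120],
  [[0,-0.04,0],[0,0,0],120],
  [[0,0,0],[0,0,0],120],
  [[0,0,0],[0,0,0],120],
  [[0,0,0],[0,0,0],120],
])

```text
time_s: 14.62
tcp_pos: [0.5112, -0.3052, 0.3984]
eef_rot: [180.0, -0.0, -0.9]
contact_force: [0.7, 0.6, -0.1]
gripper_width: 0.0463
```

Run:
```python
from h import *
s=r.get_state(); print(s['time_s'],s['tcp_pos'],s['contact_force'],s['gripper_width'])
a,_=shot('side','s9'); w,c=shot('wrist','w9'); t,_=shot('top','t9')
o=np.zeros((590,800,3),np.uint8)
o[:330,:400]=cv2.resize(a[90:200,265:398],(400,330),interpolation=cv2.INTER_CUBIC)
o[:330,400:]=cv2.resize(t[100:210,160:293],(400,330),interpolation=cv2.INTER_CUBIC)
o[330:590,:640]=w[:260]
cv2.imwrite('pics/m9.png',o)
```

```text
14.6167 [ 0.51120236 -0.30524662  0.39842358] [ 0.71006813  0.5516155  -0.09393966] 0.04633360286683403
```

View pics/m9.png

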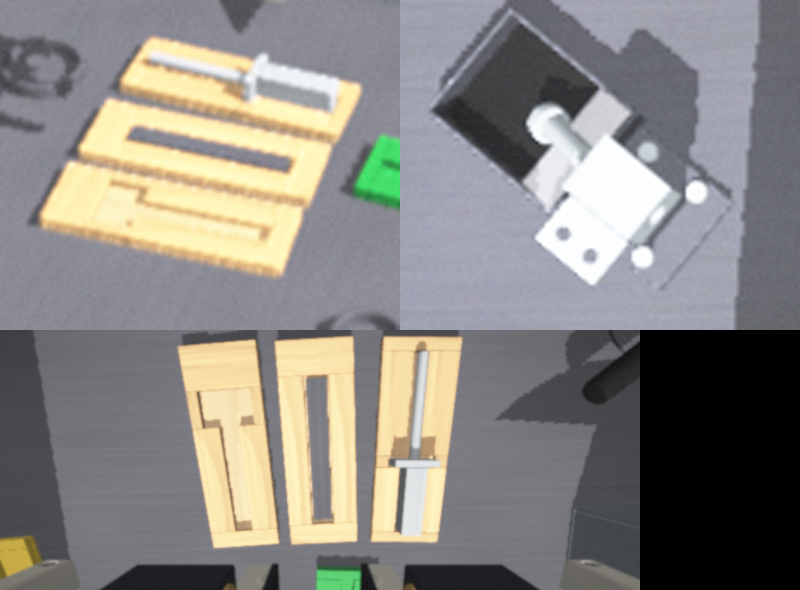

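The last picture shows the drift flat in its cut, the flat bar and inserts undisturbed, and the pin's head in the tray. I'll check numerically that the pin has not moved since it dropped.

Run:
```python
from h import *
a=cv2.imread('pics/s6.png')
b=cv2.imread('pics/s9.png')
def pin(im):
    g=cv2.cvtColor(im,cv2.COLOR_BGR2GRAY)[262:300,180:220]; m=cv2.moments((g>195).astype(np.uint8)); return m['m10']/m['m00']+180,m['m01']/m['m00']+262,m['m00']
print(pin(a),pin(b))
c=cal('side'); x=np.array([.6593,.7518]); B=np.array([.60055,.1954])
for s,z in((75,.079),(80,.06),(85,.05),(110,.04),(140,.025)): print(s,z,proj(c,np.r_[B+x*s/1e3,z]).round(0))
t=cv2.cvtColor(b,cv2.COLOR_BGR2GRAY); np.set_printoptions(linewidth=250); print(t[255:300:2,180:225:2])
# bore lit at exit? heights of pin head top via top cam
k0=cv2.imread('pics/top0.png');k1=cv2.imread('pics/t9.png'); d=cv2.absdiff(k0,k1).max(2)
for n,(v,u) in dict(scroll=(248,183),ring=(257,367),newpin=(116,339),bar=(180,437)).items(): print(n,np.median(d[v-20:v+20,u-15:u+15]))
```

```text
(205.2128418549346, 282.1129607609988, 841.0) (205.22431259044862, 284.29956584659914, 691.0)
75 0.079 [218. 262.]
80 0.06 [217. 268.]
85 0.05 [215. 272.]
110 0.04 [205. 279.]
140 0.025 [193. 289.]
[[107  87  88  83  81  84  85  89  85  86  86  85 106 174 140  81  88  86 106 142 224 242 241]
 [ 87  83  79  89  86  84  89  83  86  85  83  98 172 196 177  98  82  83  98 145 168 240 240]
 [ 94  84  83  84  84  83  86  87  85  81  86 157 197 197 195 137  87  84  90 134 157 217 241]
 [115  78  86  83  88  85  82  79  83  89 145 197 199 191 196 177  98  85  82 115 160 166 236]
 [125  86  84  87  92 101 116  98  81 138 192 194 197 195 195 191 132  87  83  99 139 144 228]
 [141 106 100 108 145 135 124  81 116 191 198 194 193 199 192 166 133 109  92  94 136 127 204]
 [118 125 147 134 129 127 101 104 178 194 196 197 193 197 173 186 214 133 104  92 114 120 158]
 [133 130 131 128 122 115  98 172 195 195 199 195 192 173 191 228 241 236 152 102  82 103 134]
 [125 129 124 127 128  97 155 195 194 194 196 186 166 201 229 242 245 245 235 125  82  80 126]
 [128 127 125 127 113  96 183 191 192 195 184 1
[... 626 characters left out ...]
9  49 181 236 241 239 237 242 232 214 222 223 223 228 227 226 224 218 196 196 191 149]
 [ 43  33  33 112 236 244 246 240 231 218 223 222 224 224 224 228 225 224 226 225 224 215 199]
 [ 38  32  38  49 159 248 249 247 239 230 223 224 225 225 225 226 227 224 224 229 225 225 229]
 [ 50  45  42  36  55 172 242 239 230 179 175 226 226 225 227 224 227 226 223 226 225 232 154]
 [ 62  56  54  52  42  52 108 161 139  69 114 224 225 225 225 223 227 227 225 228 240 174 104]
 [ 59  61  59  62  57  59  56  58  55  61  69 186 227 226 225 226 225 228 223 220 206 139 142]
 [ 57  60  60  62  62  61  58  56  59  62  59 118 224 227 224 225 217 182 160 148 138 133 129]]
scroll 22.0
ring 65.0
newpin 22.0
bar 74.0
```

```bash
python3 -c "
from plant import r
print(r.close_job())"
```

```text
the job is handed in; nothing more can be done
None
```

I drove the pin out of the bore with the drift, laid the drift in its own cut, and handed the job in at about 15 s. No verdict is reported at hand-in.

- **Pin:** it came out at an axial push of about 12–15 N, with the drift tip about 18 mm past the exit. In the last views its head is low in the tray and its shank leans on the sloping plate, clear of the bore.
- **Drift:** it reached the insert floor at the expected height (tool at 0.1944 m against 0.1943 m planned). It stayed flat in the cut after I let go, and the gripper is clear, reading about 0 N.
- **Bystanders:** the flat bar looked undisturbed in the last picture. I did not check the scroll, ring and new pin by eye at the end, though no planned move went near them. A before/after pixel comparison of the top view differed at all four bystanders. I put that down to the arm and its shadow, but did not confirm it.
- **Disagreements:** the top camera was up to about 5 mm off the wrist camera for the drift, so I used the wrist values. Between the drop and the end, the centre of the bright patch on the pin in the side view shifted about 2 pixels. That could be shading or slight settling.

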